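# Open the squeeze-and-turn cap of the disinfectant refill bottle

## Robot

A 6-joint arm with a two-finger parallel gripper is mounted at the origin on the work surface. World frame = base frame: x ahead of the robot, y to its left, z up, the work surface at z = 0. Lengths are in m, angles in rad, forces in N, time in s.
With the tool pointing down it reaches from about 0.375 to 0.975 m from the base axis. Payload 3.8 kg.
Tool frame: the origin (TCP) lies on the centre line of the jaws, within the pads' length; the fingertips stand 8 mm ahead of it and the grasp point (between the pads) lies 11 mm behind it; z points along the fingers, y is the direction in which the jaws open and shut (so a half turn about z gives the same grasp; the last joint's range is limited). The gripper opens to 85 mm and grips with 20 to 120 N. Pads are 22 mm wide; open, the fingers measure 114 mm over their backs; the gripper's body (76 mm by 85 mm) begins 54 mm behind the grasp point. The pads swing forward as they close: fully open they stand 13 mm farther back than shut.
Start: joints at [1.093, 0.264, 1.604, -0, 1.274, -0.037], TCP at [0.288, 0.61, 0.239] pointing down, gripper open.
Joint ranges: [-2.63, 2.63], [-0.94, 2.18], [0.31, 2.57], [-1.31, 4.45], [0, 2.66], [-2.55, 2.55]. Speed limits (rad/s): [2.57, 2.57, 3.14, 3.14, 3.14, 3.14].

## Interface

Orientations are given as a rotation vector (axis times angle).
In Python, from workcell import bot gives the robot as it stands.
- The arm moves only by the tool arm_command, never from a script. Its arguments are lists of equal length, an entry for each row: "slide": the shift along the tool's x, y, z in m, a list of three; "angular": the turn, a rotation vector about the tool's x, y, z in degrees, a list of three; "hand": the finger opening in m, from 0 to 0.0854. A call has exactly 8 rows; each row shifts and turns the pose as measured when the row begins, along the tool's axes as they then stand; what a row does not reach is not made up. A row lasts 1/10 s, in which the tool goes at most 50 mm and 8.59 degrees, less where a joint would pass 70% of its speed; a pose out of reach is approached as far as the arm can. A call is refused whole if a number of a shift passes 0.05 or a number of a turn 8.59, either way. A call with a gripper value outside its range is refused whole. The fingers move at their own pace and stop on an object; "squeeze" is the grip in N (left out, the last holds). Time passes only in rows, so rows that do not move let the fingers close, or fill a call up. It gives the time, the measured TCP pose, the force and the opening at its end, in the units of the state.
- bot.read_state(): the state, without advancing time (a new reading comes with each control period).
- bot.read_camera(name): name is "side" or "top" or "wrist"; returns the picture (384x512x3 uint8, red, green, blue); there is no depth.
- bot.get_calibration(name): a dict with "fx", "fy", "cx", "cy" (pixels), "R" (3x3) and "t" (3): a world point X has camera coordinates R X + t. Camera axes: x right, y down, z forward; pixel columns grow to the right and rows downward; lengths in m; the calibration is good to about 2 mm. The wrist camera is an equidistant fisheye: a pixel r from the principal point sees the ray r / f radians off the axis. A picture is of the moment at which its call begins: read the wrist's pose just before it. get_calibration takes no time and is no camera call; for the wrist camera it gives the pose at the moment of the call.
- bot.finish_job(): hands the job in, once; it reports no verdict.
The state is a dict: "time": time; "q": joint angles; "joint_vel": joint speeds; "joint_torque": joint torques, N m; "tool_pos": TCP position; "tcp_rot": TCP orientation; "wrist_force": force on the tool from outside, world axes, zero at the start; "torque": the same for the moment, N m; "width": opening from 0.0 (shut) to 1.0 (fully open).
Only numpy, scipy, OpenCV 4.12 (cv2) and the standard library are available. Lean on these libraries where they do the work, as an engineer would, in place of code of your own. Each camera call takes 0.05 s, during which the arm holds its last target.

## Task

Open the child-resistant cap of the square refill bottle: squeeze its two side tabs in together, gently, and keep them in while you turn the cap anticlockwise (seen from above) until you feel it come up against its open stop, without straining cap or bottle. Then lift the cap straight off and set it down, top upwards and without dropping it, in the steel tray, and let go of it. Leave the pump bottle, the medicine bottle and the two vials where they stand.

Things in the scene. Friction and masses are not known exactly. Their poses are not given: they have to be found in the camera images.
- cap: Grey cap, 54 mm across, 30 mm high, about 65 g, on the bottle neck. Origin: centre of its underside; z up. Two upright spring tabs, 14 mm wide, stand out at its +y and -y sides from z = 0 to 25 mm, faces 64 mm apart (53 mm fully in). Press them square on between z = 10 and 25 mm: lower down the lock posts are in the way. The cap has 1.5 mm sideways play.
- tab_a (a joint): Travel of the tab at the cap's +y side (m): 0 out, 0.0055 fully in against its stop. It clears its lock post from 0.0035 m (about 10 N); the stop is reached at 15 N. 18 to 20 N on each tab keeps both in; above 30 N they break. If the grip is off centre one tab goes in too little and its lock stays shut.
- tab_b (a joint): The same for the tab at the cap's -y side.
- bottle: White square bottle, 89 mm wide, fixed in a steel holder 124 mm square, 55 mm high. Origin: underside centre; z up. Shoulder top at z = 146 mm, neck 34 mm across, rim at 171. Cap underside sits at z = 148. Two lock posts, 9 mm high, on the shoulder, 30 to 35 mm from the axis, stop each tab that is not squeezed when the cap is turned anticlockwise (5 to 43 degrees from the start).
- neck_top (a point): Centre of the bottle's mouth, on the cap's turning axis. Two lugs inside the cap sit under the neck's flange, held up by a spring seal (4 N, rubs at about 0.1 N m). How far the cap was wound on varies: the open stop comes 46 to 85 degrees anticlockwise from the start. Only at that stop (or up to 5 degrees before) is the cap free to rise; else it is held. 0.3 N m on it is enough, 0.7 harms it.
- tray: Fixed shallow steel tray, 210 mm along its x by 160 mm along its y, rim 18 mm high, floor 3 mm above the counter. Origin: centre of its underside.
- pump_bottle: Clear alcohol bottle with a grey pump top, 72 mm across, 136 mm tall, loose. Origin: centre of its underside. Bystander.
- medicine_bottle: Glass medicine bottle with a crimped stopper, 48 mm across, 78 mm tall, loose. Origin: centre of its underside. Bystander.
- vial_1: Small glass vial, 22 mm across, 39 mm tall, loose. Origin: centre of its underside. Bystander.
- vial_2: A second vial like the first. Bystander.
There are look-alikes about, which are no part of the job. There is more than one size of the cap; the one meant has the size given above.

How it is judged:
On the way, in this order (a step that is already met when the one before it is completed fails the run):
1. both tabs are squeezed in by more than 3 mm together while the cap is still on the bottle (value of joint each of tab_a, tab_b above 0.003 m and z of cap in the frame of bottle below 0.153 m and horizontal distance between cap and bottle below 0.01 m), for 0.2 s.
2. the cap is lifted off, 40 mm or more above where it sat (z of cap in the frame of bottle above 0.188 m), for 0.1 s.
At the end, for the whole second after the job is handed in: The cap stands top upwards on the tray's floor (origin within 3 mm of the floor's height, tilted less than 0.1 rad, inside the rim), at rest and let go of (z of cap in the frame of tray between 0.001 and 0.006 m and x of cap in the frame of tray between -0.1 and 0.1 m and y of cap in the frame of tray between -0.075 and 0.075 m and angle between cap's own z axis and vertical below 0.1 rad and linear speed of cap below 0.01 m/s); the robot touches nothing.
It fails at once if the tabs are squeezed with more than 60 N in all (30 N each) (contact force between the fingers and cap above 60 N).
It fails at once if cap and bottle are strained against each other with more than 40 N in all (contact force between cap and bottle above 40 N).
It fails at once if the cap is dropped: let go of away from the bottle and more than 15 mm above the tray's floor (contact force between the fingers and cap below 0.1 N and z of cap in the frame of tray above 0.018 m and horizontal distance between cap and bottle above 0.06 m).
It fails at once if a bystander (pump bottle, medicine bottle or vial) is moved more than 15 mm or tipped over (distance of any of pump_bottle, medicine_bottle, vial_1, vial_2 from where it was at the start of the episode above 0.015 m or angle between any of pump_bottle, medicine_bottle, vial_1, vial_2's own z axis and vertical above 0.3 rad).
It also fails if it takes over 72 s, if anything falls off the work surface, if the arm or the gripper's body presses on something with over 40 N, if the wrist force passes 120 N, or if a joint passes its speed limit or range.

## Working session

There is one attempt and no reset: what is moved stays moved. The work goes in short steps, Python scripts to look and compute and a tool call to move; the robot and the scene stay as the last step left them, time stands still between calls to the robot, and variables do not carry over. Pictures are saved under pics/ and viewed, and the job is handed in when it is done.

Besides the shell and the picture viewer there is one more tool, called as a command line: name --argument value ..., lists and objects as JSON in quotes. arm_command: Moves the arm, as the interface text tells. Its arguments: {"type":"object","properties":{"slide":{"type":"array","items":{"type":"array","items":{"type":"number"}}},"angular":{"type":"array","items":{"type":"array","items":{"type":"number"}}},"hand":{"type":"array","items":{"type":"number"}},"squeeze":{"type":"number"}},"required":["slide","angular","hand"]}

```bash
mkdir -p pics; ls; python3 - <<'E'
from workcell import bot
import cv2
print(bot.read_state())
for n in ["side","top","wrist"]:
    c=bot.get_calibration(n); print(n,c)
    cv2.imwrite(f"pics/{n}0.png",bot.read_camera(n)[:,:,::-1])
E
```

```text
pics
{'time': 0.0, 'q': array([ 1.09308389e+00,  2.64777533e-01,  1.60539204e+00,  8.83453482e-06,
        1.27368926e+00, -3.68877678e-02]), 'joint_vel': array([ 9.23503618e-04, -1.03760815e-03,  4.90779591e-04,  2.52409335e-05,
        1.69876068e-03, -4.72899279e-04]), 'joint_torque': array([-3.59966807e-04, -5.15117812e+01, -3.67305386e+01, -4.81179086e-05,
        1.30140755e-02, -1.56828509e-05]), 'tool_pos': array([0.28767359, 0.60983527, 0.23793583]), 'tcp_rot': array([-0.68672839, -3.06501589,  0.0034385 ]), 'wrist_force': array([ 0.66011848, -0.06797297, -0.05229107]), 'torque': array([-0.00872371,  0.00061834,  0.02730816]), 'width': 0.9972459856265519}
side {'fx': 357.87282990986876, 'fy': 357.87282990986876, 'cx': 254.3140714174472, 'cy': 193.3134005762288, 'R': array([[-0.8439581 , -0.53636731, -0.00669545],
       [-0.2982639 ,  0.47961079, -0.82523459],
       [ 0.44584007, -0.69446641, -0.56475042]]), 't': array([0.46330874, 0.29221135, 0.60115771])}
top {'fx': 389.18685655607175, 'fy': 389.18685655607175, 'cx': 255.38622069195978, 'cy': 194.3457778639692, 'R': array([[-0.02656621, -0.99962992, -0.00585314],
       [-0.99418044,  0.02703198, -0.10428099],
       [ 0.10440062,  0.00304872, -0.99453065]]), 't': array([-0.03306122,  0.59296285,  0.86632538])}
wrist {'fx': 297.3186396354542, 'fy': 297.3186396354542, 'cx': 252.898088287241, 'cy': 197.53896322928574, 'R': array([[ 0.42673797,  0.90437329, -0.00191163],
       [ 0.85481751, -0.40266264,  0.32733746],
       [ 0.29526552, -0.14132142, -0.94490557]]), 't': array([-0.6739441 , -0.04151044,  0.38128159])}
```

View pics/top0.png

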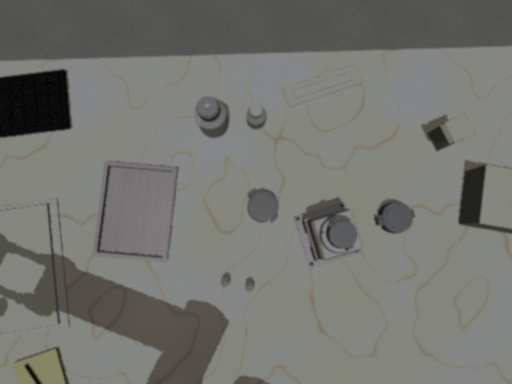

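View pics/side0.png

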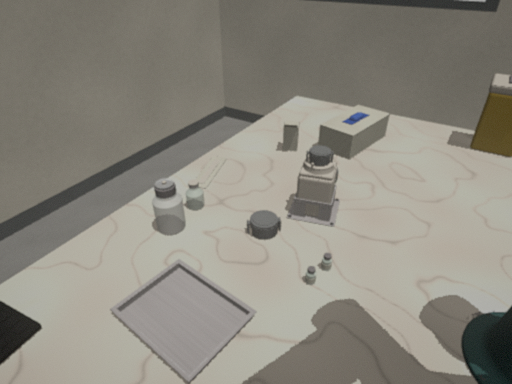

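View pics/wrist0.png

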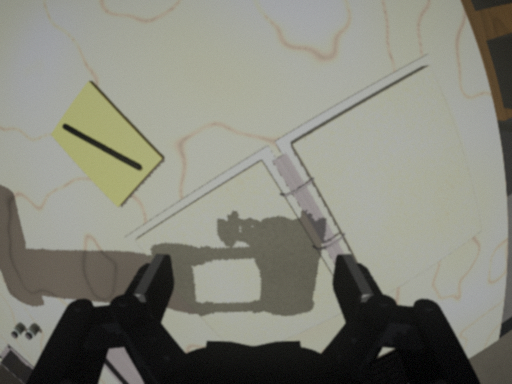

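```bash
cat > h.py <<'E'
import numpy as np, cv2
from workcell import bot
from scipy.spatial.transform import Rotation as Ro
def ray(n,u,v,z,c=None):
    c=c or bot.get_calibration(n)
    R=np.array(c['R']);t=np.array(c['t'])
    a=np.array([(u-c['cx'])/c['fx'],(v-c['cy'])/c['fy']])
    if n=='wrist':
        r=np.linalg.norm(a); d=np.r_[a/r*np.sin(r),np.cos(r)] if r>0 else np.r_[0,0,1.]
    else: d=np.r_[a,1]
    o=-R.T@t; d=R.T@d
    return o+d*(z-o[2])/d[2]
def proj(n,X,c=None):
    c=c or bot.get_calibration(n)
    p=np.array(c['R'])@np.array(X)+c['t']
    if n=='wrist':
        th=np.arctan2(np.hypot(p[0],p[1]),p[2]); k=th/np.hypot(p[0],p[1])
        a=p[:2]*k
    else: a=p[:2]/p[2]
    return np.array([c['cx']+c['fx']*a[0],c['cy']+c['fy']*a[1]])
E
python3 - <<'E'
from h import *
for nm,u,v,z in [("cap",341,233,.178),("cap2",263,205,.03),("cap3",397,217,.03),("v1",226,279,.03),("v2",249,284,.03),("pump",209,108,.13),("med",256,113,.07)]:
    print(nm,ray('top',u,v,z).round(4))
for u,v in [(107,162),(178,166),(167,259),(95,254)]: print('tray',ray('top',u,v,.018).round(4))
t=cv2.imread('pics/top0.png')
cv2.imwrite('pics/top0z.png',cv2.resize(t[180:280,230:430],None,fx=4,fy=4,interpolation=cv2.INTER_CUBIC))
s=cv2.imread('pics/side0.png')
cv2.imwrite('pics/side0z.png',cv2.resize(s[130:240,240:370],None,fx=5,fy=5,interpolation=cv2.INTER_CUBIC))
E
```

```text
cap [ 0.4981 -0.2103  0.178 ]
cap2 [ 0.5668 -0.0658  0.03  ]
cap3 [ 0.531  -0.3716  0.03  ]
v1 [0.4017 0.0224 0.03  ]
v2 [ 0.3893 -0.0292  0.03  ]
pump [0.7663 0.0432 0.13  ]
med [ 0.772  -0.0554  0.07  ]
tray [0.6796 0.2998 0.018 ]
tray [0.6654 0.1318 0.018 ]
tray [0.4492 0.1584 0.018 ]
tray [0.4649 0.3247 0.018 ]
```

View pics/top0z.png

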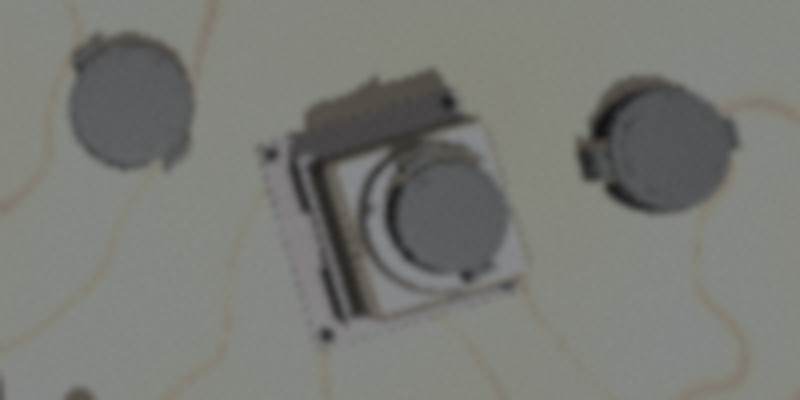

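View pics/side0z.png

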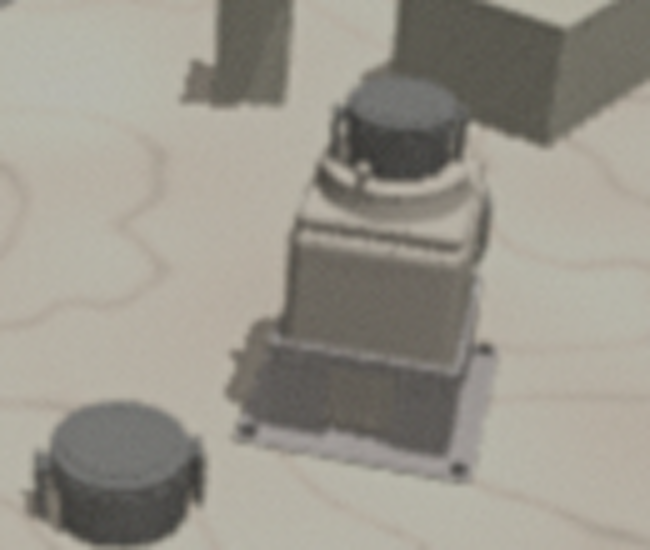

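```bash
cat >> h.py <<'E'
def tool():
    s=bot.read_state(); return np.array(s['tool_pos']),Ro.from_rotvec(s['tcp_rot']).as_matrix(),s
def goto(p,yaw=None):
    """target TCP pos, yaw= world angle of tool x (tool down). prints tool-frame delta"""
    x,R,s=tool()
    d=R.T@(np.array(p)-x)
    out=[d.round(4)]
    if yaw is not None:
        Rt=np.array([[np.cos(yaw),np.sin(yaw),0],[np.sin(yaw),-np.cos(yaw),0],[0,0,-1.]])
        out.append(np.degrees(Ro.from_matrix(R.T@Rt).as_rotvec()).round(2))
    print('tool delta',*out); return d
E
python3 - <<'E'
from h import *
x,R,s=tool(); print(R.round(3)); 
c=bot.get_calibration('wrist'); o=-c['R'].T@c['t']
print('cam in tool',(R.T@(o-x)).round(4), 'axes in tool\n',(R.T@c['R'].T).round(3))
goto([.49,-.2,.3])
E
```

```text
[[-0.904  0.427 -0.001]
 [ 0.427  0.904 -0.002]
 [ 0.    -0.002 -1.   ]]
cam in tool [ 0.0855  0.     -0.1345] axes in tool
 [[-0.    -0.945 -0.327]
 [ 1.    -0.     0.   ]
 [-0.    -0.327  0.945]]
tool delta [-0.5285 -0.6464 -0.0607]
```

arm_command --slide '[[-0.03, -0.036, -0.012], [-0.031, -0.038, -0.012], [-0.031, -0.038, -0.012], [-0.031, -0.038, -0.012], [-0.031, -0.038, -0.012], [-0.031, -0.038, 0], [-0.031, -0.038, 0], [-0.031, -0.038, 0]]' --angular '[[0, 0, 0], [0, 0, 0], [0, 0, 0], [0, 0, 0], [0, 0, 0], [0, 0, 0], [0, 0, 0], [0, 0, 0]]' --hand '[0.0854, 0.0854, 0.0854, 0.0854, 0.0854, 0.0854, 0.0854, 0.0854]'

```text
time: 0.95
tool_pos: [0.3815, 0.2297, 0.295]
tcp_rot: [-0.67, -3.068, 0.012]
wrist_force: [1.2, -0.5, 0.1]
width: 0.998
```

```bash
python3 - <<'E'
from h import *
x,R,s=tool();print(x,s['time'],s['wrist_force']);goto([.49,-.2,.29],np.radians(111))
E
```

```text
[0.38149892 0.22969785 0.29502283] 0.95 [ 1.22126119 -0.50488786  0.09359416]
tool delta [-0.2777 -0.3454  0.0079] [-0.43  0.2  44.37]
```

arm_command --slide '[[-0.031, -0.038, 0], [-0.031, -0.038, 0], [-0.031, -0.038, 0], [-0.031, -0.038, 0], [-0.031, -0.038, 0], [-0.031, -0.038, 0], [-0.031, -0.038, 0.0], [-0.031, -0.038, 0.0]]' --angular '[[0, 0, 0], [0, 0, 0], [0, 0, 0], [0, 0, 0], [0, 0, 0], [0, 0, 0], [0, 0, 4], [0, 0, 8]]' --hand '[0.0854, 0.0854, 0.0854, 0.0854, 0.0854, 0.0854, 0.0854, 0.0854]'

```text
time: 1.75
tool_pos: [0.4745, -0.1594, 0.2977]
tcp_rot: [0.993, 2.976, -0.009]
wrist_force: [0.6, 0.6, 0.2]
width: 1.001
```

```bash
python3 - <<'E'
from h import *
x,R,s=tool();print(x,s['time'],s['wrist_force']);goto([.49,-.2,.29],np.radians(111))
E
```

```text
[ 0.47451063 -0.15944647  0.29768378] 1.75 [0.55128104 0.63548976 0.20472138]
tool delta [-0.0367 -0.0231  0.008 ] [-0.13  0.37 32.09]
```

arm_command --slide '[[-0.015, -0.01, 0.002], [-0.013, 0, 0.002], [-0.012, 0.002, 0.002], [-0.01, 0, 0], [0, 0, 0], [0, 0, 0], [0, 0, 0], [0, 0, 0]]' --angular '[[0, 0, 8], [0, 0, 8], [0, 0, 8], [0, 0, 6], [0, 0, 3], [0, 0, 0], [0, 0, 0], [0, 0, 0]]' --hand '[0.0854, 0.0854, 0.0854, 0.0854, 0.0854, 0.0854, 0.0854, 0.0854]'

```text
time: 2.55
tool_pos: [0.502, -0.213, 0.2883]
tcp_rot: [1.845, 2.541, -0.011]
wrist_force: [-0.4, 0.0, 0.7]
width: 0.997
```

```bash
python3 - <<'E'
from h import *
x,R,s=tool();print(x,s['time'],s['q']);goto([.49,-.2,.29],np.radians(111))
c=bot.get_calibration('wrist');im=bot.read_camera('wrist')[:,:,::-1]
import pickle;pickle.dump((x,R,c),open('w1.pkl','wb'))
cv2.imwrite('pics/w1.png',im)
print(proj('wrist',[.498,-.21,.178],c))
cv2.imwrite('pics/w1z.png',cv2.resize(im[100:300,150:350],None,fx=3,fy=3,interpolation=cv2.INTER_CUBIC))
E
```

```text
[ 0.50202501 -0.21298224  0.28834994] 2.55 [-0.44256229 -0.00924143  1.81965454 -0.00717422  1.33144962 -0.75562994]
tool delta [ 0.0161 -0.0074 -0.0017] [-0.29  0.27 -2.97]
[250.96991537 193.00305428]
```

View pics/w1.png

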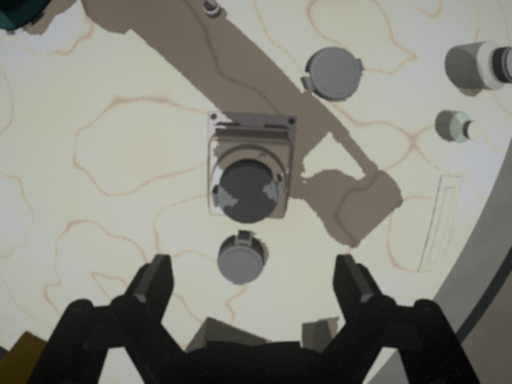

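View pics/w1z.png

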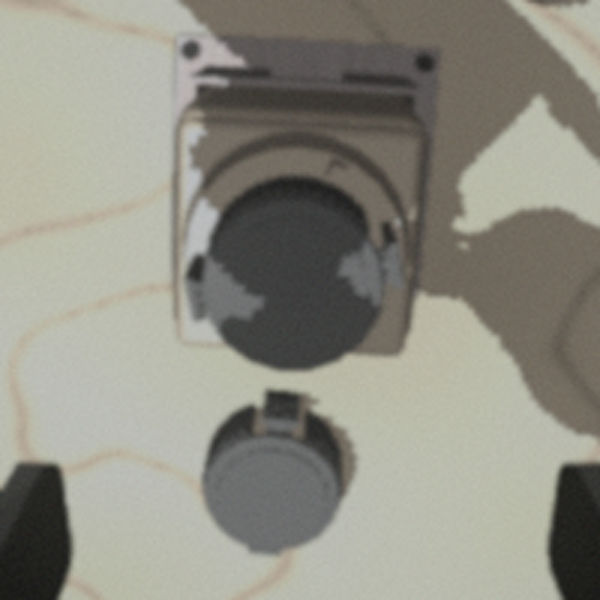

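```bash
python3 - <<'E'
from h import *
import pickle
x,R,c=pickle.load(open('w1.pkl','rb'))
im=cv2.imread('pics/w1.png');z=im[165:225,205:290]
z=cv2.convertScaleAbs(z,alpha=1.6,beta=10)
cv2.imwrite('pics/w1zz.png',cv2.resize(z,None,fx=9,fy=9,interpolation=cv2.INTER_CUBIC))
t=cv2.imread('pics/top0.png')[205:270,300:365]
cv2.imwrite('pics/t0zz.png',cv2.resize(cv2.convertScaleAbs(t,alpha=2,beta=10),None,fx=9,fy=9,interpolation=cv2.INTER_CUBIC))
# triangulate top
from itertools import product
for zz in (.168,.178,.188):
    print(zz,ray('top',341.5,233.5,zz).round(4),ray('wrist',248.3,191,zz,c).round(4))
E
```

```text
0.168 [ 0.4971 -0.2134  0.168 ] [ 0.4961 -0.2122  0.168 ]
0.178 [ 0.4971 -0.2112  0.178 ] [ 0.4952 -0.209   0.178 ]
0.188 [ 0.4971 -0.2091  0.188 ] [ 0.4944 -0.2058  0.188 ]
```

View pics/w1zz.png

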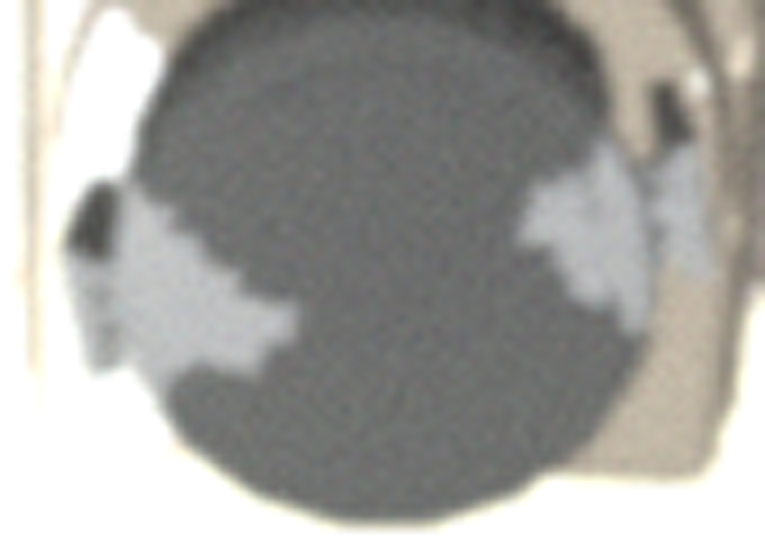

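View pics/t0zz.png

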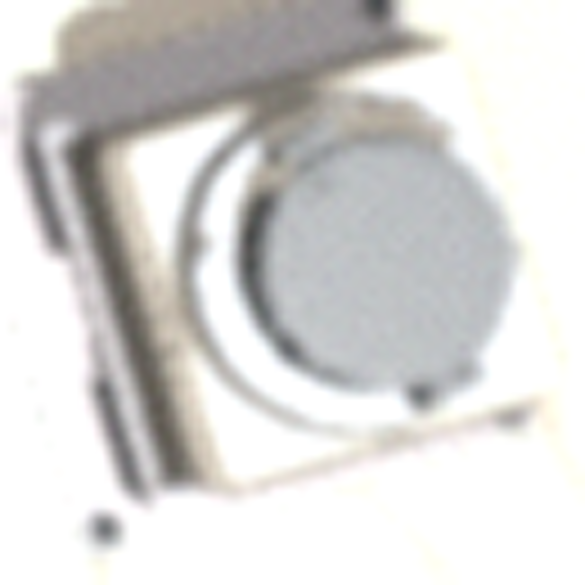

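```bash
python3 - <<'E'
from h import *
import pickle
x,R,c=pickle.load(open('w1.pkl','rb'))
P=lambda u,v:(205+(u+.5)/9-.5,165+(v+.5)/9-.5)
T=lambda u,v:(300+(u+.5)/9-.5,205+(v+.5)/9-.5)
for zz in (.17,.175,.178,.182,.186):
    a=ray('wrist',*P(83,311),zz-.005,c);b=ray('wrist',*P(702,208),zz-.005,c)
    d=b-a
    print(zz,'top',ray('top',*T(391,263),zz)[:2].round(4),'wdisc',ray('wrist',*P(392,262),zz,c)[:2].round(4),'tabs',a[:2].round(4),b[:2].round(4),'mid',((a+b)/2)[:2].round(4),'len',np.linalg.norm(d).round(4),'yaw',np.degrees(np.arctan2(d[1],d[0])).round(2))
# side camera check of cap axis
for zz in (.148,.178): print(proj('side',[.495,-.211,zz]), proj('top',[.495,-.211,zz]))
# pads
for k in [(160,257),(345,257)]: print(k)
yaw=np.degrees(np.arctan2(R[1,1],R[0,1]));print('tool y yaw',yaw)
for zt in (-.01,-.005,0,.008):
    print(zt,[proj('wrist',x+R@np.array([xx,y,zt]),c).round(1) for y in(-.0427,.0427) for xx in (-.011,.011)])
E
```

```text
0.17 top [ 0.4965 -0.2158] wdisc [ 0.4965 -0.214 ] tabs [ 0.4683 -0.2305] [ 0.5249 -0.2004] mid [ 0.4966 -0.2154] len 0.0642 yaw 28.06
0.175 top [ 0.4965 -0.2147] wdisc [ 0.4961 -0.2123] tabs [ 0.4684 -0.2286] [ 0.524 -0.199] mid [ 0.4962 -0.2138] len 0.0629 yaw 28.06
0.178 top [ 0.4965 -0.2141] wdisc [ 0.4958 -0.2113] tabs [ 0.4685 -0.2275] [ 0.5234 -0.1982] mid [ 0.496  -0.2128] len 0.0622 yaw 28.06
0.182 top [ 0.4965 -0.2132] wdisc [ 0.4955 -0.21  ] tabs [ 0.4686 -0.2259] [ 0.5226 -0.1971] mid [ 0.4956 -0.2115] len 0.0612 yaw 28.06
0.186 top [ 0.4965 -0.2123] wdisc [ 0.4952 -0.2087] tabs [ 0.4687 -0.2244] [ 0.5219 -0.1961] mid [ 0.4953 -0.2102] len 0.0602 yaw 28.06
[318.1117113  161.45670588] [338.18093006 234.62339406]
[319.27435751 150.62586489] [341.42530023 234.60201997]
(160, 257)
(345, 257)
tool y yaw 18.034259695503607
-0.01 [array([174. , 291.9]), array([168.5, 256.7]), array([334.3, 291.7]), array([340. , 256.5])]
-0.005 [array([176. , 286.5]), array([170.9, 251.8]), array([332.2, 286.3]), array([337.5, 251.7])]
0 [array([178. , 281.3]), array([173.2, 247.2]), array([330.3, 281.2]), array([335.2, 247.1])]
0.008 [array([180.9, 273.5]), array([176.6, 240.3]), array([327.2, 273.4]), array([331.6, 240.2])]
```

```bash
python3 - <<'E'
from h import *
goto([.496,-.2125,.235],np.radians(28+90))
E
```

```text
tool delta [ 0.0025 -0.0053  0.0534] [-0.31  0.25 -9.97]
```

arm_command --slide '[[0.0025, -0.0055, 0], [0, 0, 0.015], [0, 0, 0.015], [0, 0, 0.015], [0, 0, 0.008], [0, 0, 0], [0, 0, 0], [0, 0, 0]]' --angular '[[0, 0, -4], [-0.3, 0.3, -4], [0, 0, -2], [0, 0, 0], [0, 0, 0], [0, 0, 0], [0, 0, 0], [0, 0, 0]]' --hand '[0.0854, 0.0854, 0.0854, 0.0854, 0.0854, 0.0854, 0.0854, 0.0854]' --squeeze 20

```text
time: 3.4
tool_pos: [0.4964, -0.211, 0.2351]
tcp_rot: [1.602, 2.699, 0.002]
wrist_force: [-0.1, 0.3, 0.7]
width: 0.999
```

```bash
python3 - <<'E'
from h import *
x,R,s=tool();print(x,s['time'],s['wrist_force']);goto([.496,-.2125,.235],np.radians(118))
c=bot.get_calibration('wrist');im=bot.read_camera('wrist')[:,:,::-1]
import pickle;pickle.dump((x,R,c),open('w2.pkl','wb'))
cv2.imwrite('pics/w2.png',im)
cv2.imwrite('pics/w2z.png',cv2.resize(cv2.convertScaleAbs(im[150:270,190:310],alpha=1.6,beta=10),None,fx=6,fy=6,interpolation=cv2.INTER_CUBIC)[:600])
E
```

```text
[ 0.49644192 -0.21104925  0.23513275] 3.4 [-0.14829099  0.3153608   0.73044846]
tool delta [-0.0011 -0.0011  0.0001] [0.13 0.1  0.61]
```

View pics/w2z.png

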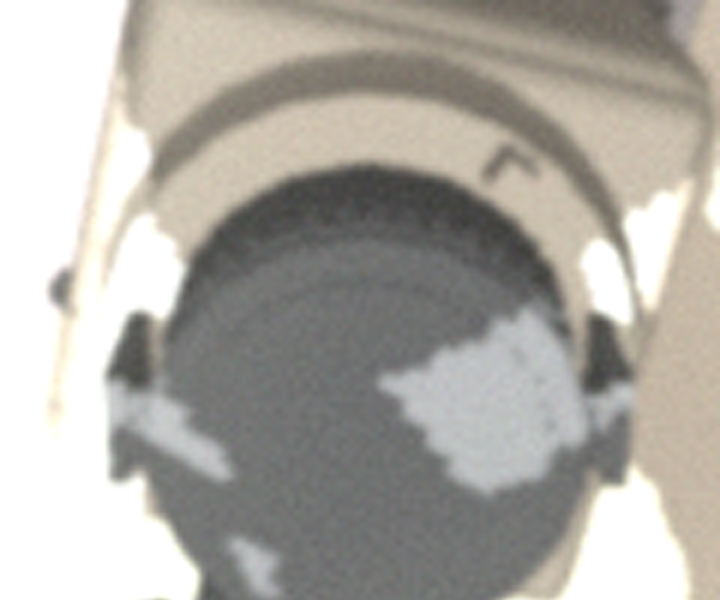

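View pics/w2.png

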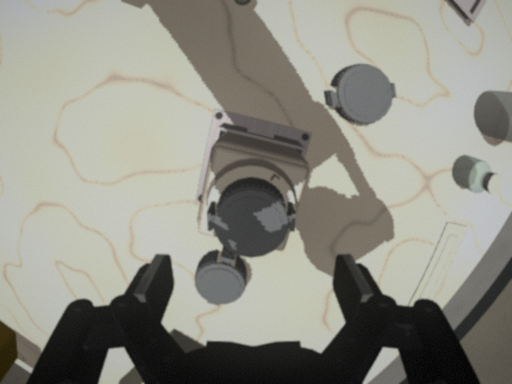

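```bash
python3 - <<'E'
from h import *
import pickle
x,R,c=pickle.load(open('w2.pkl','rb'))
P=lambda u,v:(190+(u+.5)/6-.5,150+(v+.5)/6-.5)
for zz in (.17,.173,.176):
    a=ray('wrist',*P(110,433),zz,c);b=ray('wrist',*P(632,438),zz,c);m=(a+b)/2
    print(zz,m.round(4),'len',np.linalg.norm(b-a).round(4),'in tool',(R.T@(m-x)).round(4),np.degrees(np.arctan2(*(b-a)[1::-1])).round(2))
print(np.degrees(np.arctan2(R[1,1],R[0,1])))
goto([0.496,-.212,.166],np.radians(118))
E
```

```text
0.17 [ 0.4966 -0.2145  0.17  ] len 0.0643 in tool [-0.0031 -0.0016  0.0651] 27.96
0.173 [ 0.496  -0.2134  0.173 ] len 0.0633 in tool [-0.0017 -0.0016  0.0621] 27.96
0.176 [ 0.4954 -0.2122  0.176 ] len 0.0623 in tool [-0.0004 -0.0016  0.0591] 27.96
28.611408449985134
tool delta [-0.0004 -0.0011  0.0693] [0.14 0.12 0.62]
```

arm_command --slide '[[-0.002, -0.0015, 0], [0, 0, 0.015], [0, 0, 0.015], [0, 0, 0.015], [0, 0, 0.014], [0, 0, 0.005], [0, 0, 0], [0, 0, 0]]' --angular '[[0.15, 0.1, 0.6], [0, 0, 0], [0, 0, 0], [0, 0, 0], [0, 0, 0], [0, 0, 0], [0, 0, 0], [0, 0, 0]]' --hand '[0.0854, 0.0854, 0.0854, 0.0854, 0.0854, 0.0854, 0.0854, 0.0854]' --squeeze 20

```text
time: 4.25
tool_pos: [0.4959, -0.2139, 0.1653]
tcp_rot: [-1.619, -2.691, 0.001]
wrist_force: [0.3, 0.4, 0.5]
width: 1.0
```

```bash
python3 - <<'E'
from h import *
x,R,s=tool();print(x,s['time'],s['wrist_force'],s['torque']);goto([.496,-.2130,.166],np.radians(118))
for n in('wrist','side'):
  im=bot.read_camera(n)[:,:,::-1]
  im=im[150:300,130:370] if n=='wrist' else im[100:220,260:380]
  cv2.imwrite(f'pics/{n}3.png',cv2.resize(cv2.convertScaleAbs(im,alpha=1.5,beta=10),None,fx=3 if n=='wrist' else 5,fy=3 if n=='wrist' else 5,interpolation=cv2.INTER_CUBIC))
E
```

```text
[ 0.49586306 -0.21386101  0.1652795 ] 4.25 [0.30059065 0.36983849 0.50670209] [ 0.00196787 -0.01693757 -0.01314066]
tool delta [ 0.0007  0.0005 -0.0007] [-0.05 -0.03 -0.07]
```

View pics/wrist3.png

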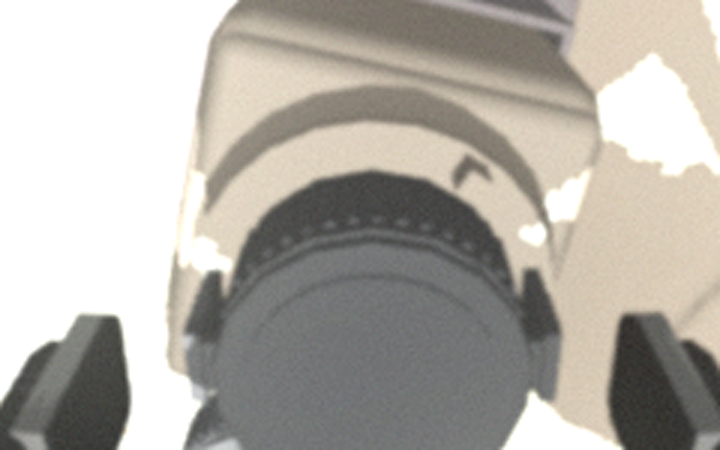

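View pics/side3.png

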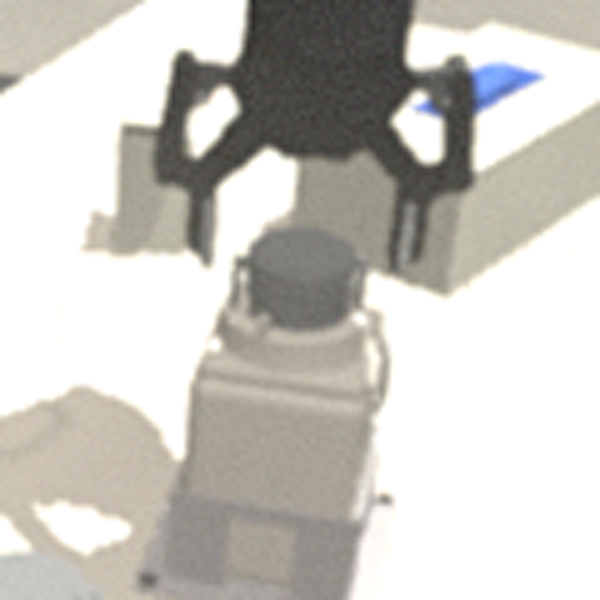

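```bash
python3 - <<'E'
from h import *
x,R,s=tool()
for zt in (-.015,-.01,-.005,0,.008):
    print(zt,[((proj('side',x+R@np.array([xx,y,zt]))-[260,100])*5).round() for y in(-.0427,.0427) for xx in (-.011,.011)],
    [((proj('wrist',x+R@np.array([xx,y,zt]))-[130,150])*3).round() for y in(-.0427,.0427) for xx in (-.011,.011)])
for zz in (.173,.148):
  for sg in (-1,1):
    p=np.r_[(x+R@np.array([0,.032*sg,0]))[:2],zz]
    print('tab',zz,sg,((proj('side',p)-[260,100])*5).round(),((proj('wrist',p)-[130,150])*3).round())
E
```

```text
-0.015 [array([384., 237.]), array([389., 258.]), array([208., 232.]), array([209., 253.])] [array([125., 443.]), array([107., 336.]), array([619., 442.]), array([637., 335.])]
-0.01 [array([382., 246.]), array([388., 267.]), array([207., 241.]), array([209., 262.])] [array([131., 426.]), array([115., 320.]), array([612., 425.]), array([629., 320.])]
-0.005 [array([381., 255.]), array([386., 276.]), array([207., 250.]), array([208., 271.])] [array([137., 410.]), array([122., 306.]), array([606., 409.]), array([622., 305.])]
0 [array([380., 264.]), array([385., 286.]), array([206., 259.]), array([207., 280.])] [array([143., 394.]), array([129., 292.]), array([600., 394.]), array([615., 292.])]
0.008 [array([378., 279.]), array([383., 300.]), array([205., 273.]), array([206., 294.])] [array([152., 371.]), array([139., 271.]), array([591., 371.]), array([604., 271.])]
tab 0.173 -1 [362. 261.] [186. 368.]
tab 0.173 1 [230. 257.] [557. 368.]
tab 0.148 -1 [356. 306.] [209. 299.]
tab 0.148 1 [226. 302.] [534. 298.]
```

arm_command --slide '[[0, 0, 0.0025], [0, 0, 0], [0, 0, 0], [0, 0, 0], [0, 0, 0], [0, 0, 0], [0, 0, 0], [0, 0, 0]]' --angular '[[0, 0, 0], [0, 0, 0], [0, 0, 0], [0, 0, 0], [0, 0, 0], [0, 0, 0], [0, 0, 0], [0, 0, 0]]' --hand '[0.08, 0.076, 0.072, 0.069, 0.066, 0.064, 0.063, 0.062]' --squeeze 20

```text
time: 5.15
tool_pos: [0.4973, -0.2152, 0.1664]
tcp_rot: [1.617, 2.688, -0.002]
wrist_force: [-0.5, 0.2, 1.2]
width: 0.728
```

```bash
python3 - <<'E'
from h import *
x,R,s=tool();print(x,s['time'],s['width']*.0854,'F tool',R.T@s['wrist_force'],'T',R.T@s['torque'])
for n in('wrist','side'):
  im=bot.read_camera(n)[:,:,::-1]
  im=im[150:300,130:370] if n=='wrist' else im[100:220,260:380]
  cv2.imwrite(f'pics/{n}4.png',cv2.resize(cv2.convertScaleAbs(im,alpha=1.5,beta=10),None,fx=3 if n=='wrist' else 5,fy=3 if n=='wrist' else 5,interpolation=cv2.INTER_CUBIC))
E
```

```text
[ 0.4972793  -0.2151747   0.16640982] 5.15 0.062170604163762695 F tool [ 0.42696353 -0.39075462 -1.19565545] T [ 0.21924021  0.05619705 -0.05228849]
```

View pics/wrist4.png

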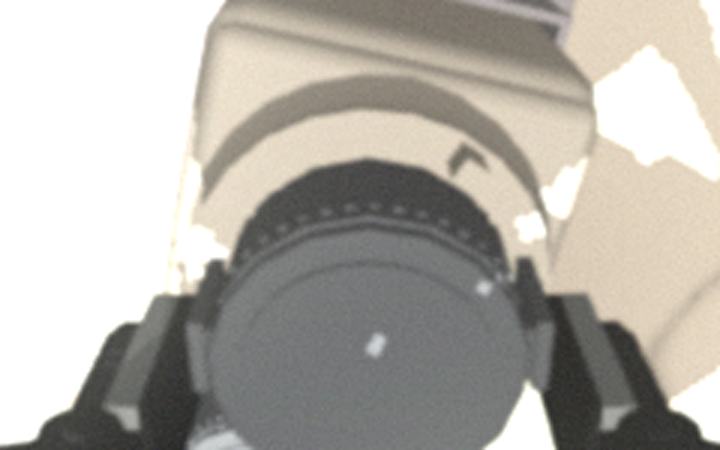

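View pics/side4.png

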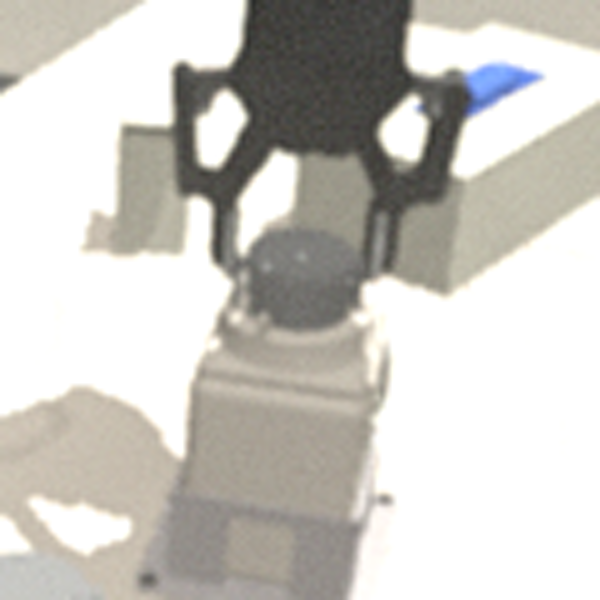

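```bash
python3 - <<'E'
from h import *
x,R,s=tool();print(x,s['time'])
c=bot.get_calibration('wrist')
for zt in (-.008,-.004,0,.004,.008):
    print(zt,'side',[((proj('side',x+R@np.array([.011,y,zt]))-[260,100])*5).round() for y in(-.031,.031)],
    'wr',[((proj('wrist',x+R@np.array([.011,y,zt]),c)-[130,150])*3).round() for y in(-.031,.031)])
p=x.copy()
for zz in (.173,.148):
  for sg in (-1,1):
   for xx in (-.007,.007):
    p=np.r_[(x+R@np.array([xx,.031*sg,0]))[:2],zz]
    print('tab',zz,sg,xx,((proj('side',p)-[260,100])*5).round(),((proj('wrist',p,c)-[130,150])*3).round())
im=cv2.imread('pics/wrist4.png')
cv2.imwrite('pics/wrist4z.png',cv2.resize(im[220:450,80:300],None,fx=2.6,fy=2.6,interpolation=cv2.INTER_CUBIC))
im=cv2.imread('pics/side4.png')
cv2.imwrite('pics/side4z.png',cv2.resize(im[180:360,180:420],None,fx=3.2,fy=3.2,interpolation=cv2.INTER_CUBIC))
E
```

```text
[ 0.49733462 -0.21518113  0.16640951] 5.25
-0.008 side [array([361., 268.]), array([232., 264.])] wr [array([185., 317.]), array([559., 316.])]
-0.004 side [array([360., 275.]), array([231., 271.])] wr [array([189., 305.]), array([555., 305.])]
0 side [array([359., 283.]), array([231., 278.])] wr [array([193., 294.]), array([550., 293.])]
0.004 side [array([358., 290.]), array([230., 286.])] wr [array([197., 283.]), array([546., 283.])]
0.008 side [array([357., 297.]), array([229., 293.])] wr [array([201., 273.]), array([542., 272.])]
tab 0.173 -1 -0.007 [357. 253.] [196. 400.]
tab 0.173 -1 0.007 [360. 266.] [189. 333.]
tab 0.173 1 -0.007 [230. 249.] [547. 399.]
tab 0.173 1 0.007 [231. 262.] [555. 333.]
tab 0.148 -1 -0.007 [351. 298.] [217. 328.]
tab 0.148 -1 0.007 [354. 312.] [212. 266.]
tab 0.148 1 -0.007 [226. 294.] [526. 327.]
tab 0.148 1 0.007 [227. 307.] [531. 266.]
```

View pics/wrist4z.png

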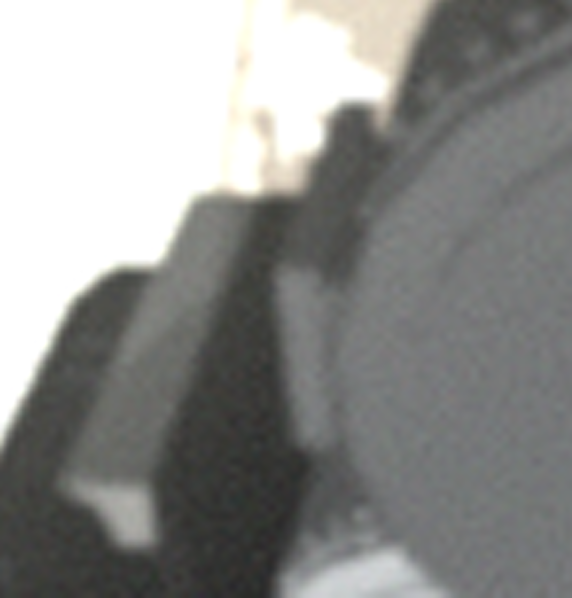

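View pics/side4z.png

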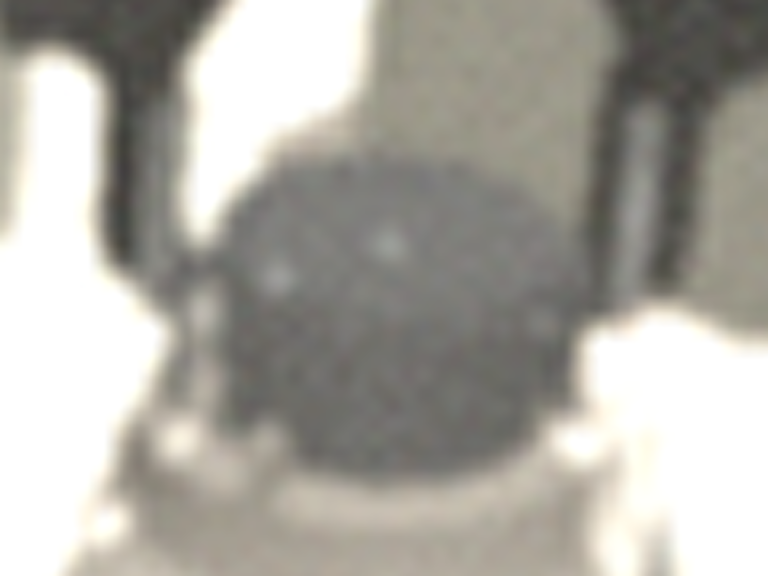

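arm_command --slide '[[0.001, 0, 0.0], [0.001, 0, 0], [0, 0, 0.002], [0, 0, 0.002], [0, 0, 0.001], [0, 0, 0], [0, 0, 0], [0, 0, 0]]' --angular '[[0, 0, 0], [0, 0, 0], [0, 0, 0], [0, 0, 0], [0, 0, 0], [0, 0, 0], [0, 0, 0], [0, 0, 0]]' --hand '[0.07, 0.07, 0.07, 0.07, 0.07, 0.07, 0.07, 0.07]' --squeeze 20

```text
time: 6.05
tool_pos: [0.4967, -0.2128, 0.1599]
tcp_rot: [1.617, 2.688, -0.0]
wrist_force: [-0.2, 0.2, 0.6]
width: 0.822
```

```bash
python3 - <<'E'
from h import *
x,R,s=tool();print(x,s['time'],s['width']*.0854,'F tool',R.T@s['wrist_force'],'T',R.T@s['torque'])
print('shift in tool from w4',R.T@(x-[0.49728, -0.21517,0.16641]))
goto([.4961,-.2133,.161],np.radians(118))
E
```

```text
[ 0.49671274 -0.21275854  0.15992085] 6.05 0.07019973814356309 F tool [ 0.30477601 -0.07412721 -0.55738741] T [-0.02932787  0.02623499 -0.00755819]
shift in tool from w4 [0.00242243 0.00061367 0.00648083]
tool delta [-0.0002 -0.0008 -0.0011] [ 0.13  0.23 -0.06]
```

arm_command --slide '[[0, -0.0008, -0.001], [0, 0, 0], [0, 0, 0], [0, 0, 0], [0, 0, 0], [0, 0, 0], [0, 0, 0], [0, 0, 0]]' --angular '[[0, 0, 0], [0, 0, 0], [0, 0, 0], [0, 0, 0], [0, 0, 0], [0, 0, 0], [0, 0, 0], [0, 0, 0]]' --hand '[0.068, 0.066, 0.065, 0.064, 0.063, 0.062, 0.062, 0.062]' --squeeze 20

```text
time: 6.85
tool_pos: [0.4962, -0.2133, 0.1618]
tcp_rot: [1.617, 2.687, -0.0]
wrist_force: [-0.7, 0.5, 0.8]
width: 0.727
```

```bash
python3 - <<'E'
from h import *
x,R,s=tool();print(x,s['time'],s['width']*.0854,'F tool',R.T@s['wrist_force'],'T',R.T@s['torque'])
goto([.4961,-.2133,.161],np.radians(118))
for n in('wrist','side'):
  im=bot.read_camera(n)[:,:,::-1]
  im=im[200:300,160:340] if n=='wrist' else im[140:180,290:340]
  cv2.imwrite(f'pics/{n}5.png',cv2.resize(cv2.convertScaleAbs(im,alpha=1.5,beta=10),None,fx=4 if n=='wrist' else 14,fy=4 if n=='wrist' else 14,interpolation=cv2.INTER_CUBIC))
E
```

```text
[ 0.49615163 -0.21329877  0.16179249] 6.85 0.06209680364593935 F tool [ 0.74236598 -0.38846107 -0.84184119] T [0.04890782 0.06444933 0.00818672]
tool delta [ 0.     -0.      0.0008] [ 0.16  0.27 -0.06]
```

View pics/wrist5.png

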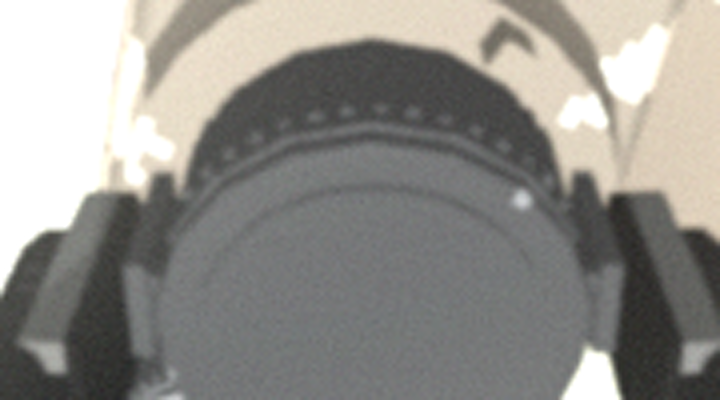

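View pics/side5.png

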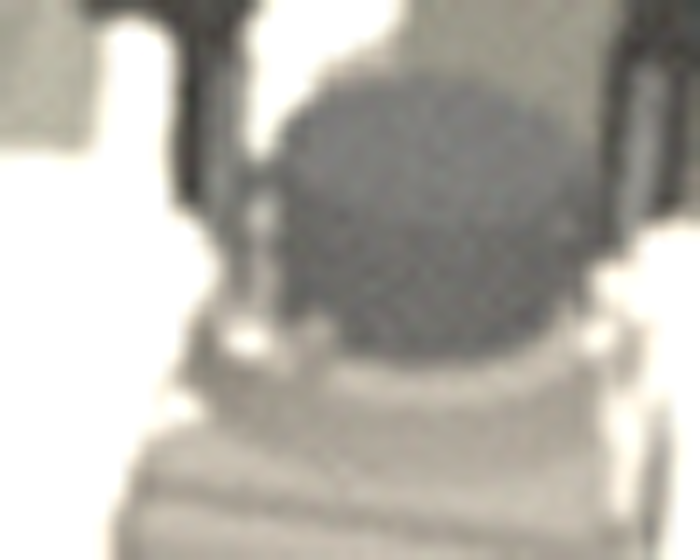

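arm_command --slide '[[0, 0, 0.002], [0, 0, 0], [0, 0, 0], [0, 0, 0], [0, 0, 0], [0, 0, 0], [0, 0, 0], [0, 0, 0]]' --angular '[[0.15, 0.25, 0], [0, 0, 0], [0, 0, 0], [0, 0, 0], [0, 0, 0], [0, 0, 0], [0, 0, 0], [0, 0, 0]]' --hand '[0.064, 0.062, 0.061, 0.06, 0.059, 0.058, 0.058, 0.058]' --squeeze 20

```text
time: 7.75
tool_pos: [0.4964, -0.2134, 0.1609]
tcp_rot: [1.619, 2.692, -0.0]
wrist_force: [-0.3, 0.8, 3.2]
width: 0.678
```

```bash
cat > st.py <<'E'
from h import *
x,R,s=tool();print(x.round(4),s['time'],'w',round(s['width']*.0854,4),'Ft',(R.T@s['wrist_force']).round(2),'Tt',(R.T@s['torque']).round(3),'Fz/Tz world',s['wrist_force'][2].round(2),s['torque'][2].round(3),'yaw y',np.degrees(np.arctan2(R[1,1],R[0,1])).round(2))
E
python3 - <<'E'
import st
from h import *
goto([.4961,-.2133,.160],np.radians(118))
E
```

```text
[ 0.4964 -0.2134  0.1609] 7.75 w 0.0579 Ft [ 0.82  0.08 -3.22] Tt [ 0.14   0.185 -0.012] Fz/Tz world 3.22 0.012 yaw y 27.95
tool delta [ 0.0002 -0.0002  0.0009] [ 0.01  0.02 -0.05]
```

arm_command --slide '[[0, 0, 0], [0, 0, 0], [0, 0, 0], [0, 0, 0], [0, 0, 0], [0, 0, 0], [0, 0, 0], [0, 0, 0]]' --angular '[[0, 0, 0], [0, 0, 0], [0, 0, 0], [0, 0, 0], [0, 0, 0], [0, 0, 0], [0, 0, 0], [0, 0, 0]]' --hand '[0.057, 0.056, 0.055, 0.054, 0.053, 0.052, 0.051, 0.05]' --squeeze 20

```text
time: 8.55
tool_pos: [0.4963, -0.2135, 0.1619]
tcp_rot: [1.619, 2.692, -0.0]
wrist_force: [-1.3, 1.5, 3.9]
width: 0.625
```

```bash
python3 - <<'E'
import st
from h import *
goto([.4961,-.2133,.160],np.radians(118))
im=bot.read_camera('wrist')[:,:,::-1][200:300,160:340]
cv2.imwrite(f'pics/w6.png',cv2.resize(cv2.convertScaleAbs(im,alpha=1.5,beta=10),None,fx=4,fy=4,interpolation=cv2.INTER_CUBIC))
E
```

```text
[ 0.4963 -0.2135  0.1619] 8.55 w 0.0533 Ft [ 1.94 -0.44 -3.94] Tt [0.234 0.273 0.033] Fz/Tz world 3.94 -0.033 yaw y 27.94
tool delta [ 0.0002 -0.      0.0019] [ 0.01  0.03 -0.06]
```

View pics/w6.png

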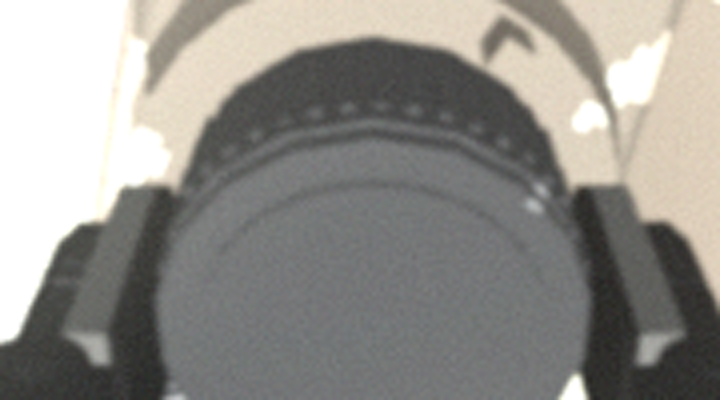

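arm_command --slide '[[0, 0, 0.0005], [0, 0, 0], [0, 0, 0], [0, 0, 0], [0, 0, 0], [0, 0, 0], [0, 0, 0], [0, 0, 0]]' --angular '[[0, 0, -1], [0, 0, -2], [0, 0, -2], [0, 0, -2], [0, 0, -2], [0, 0, -2], [0, 0, -1], [0, 0, 0]]' --hand '[0.05, 0.05, 0.05, 0.05, 0.05, 0.05, 0.05, 0.05]' --squeeze 20

```text
time: 9.4
tool_pos: [0.4977, -0.2137, 0.162]
tcp_rot: [1.315, 2.849, 0.001]
wrist_force: [-2.0, -0.6, 4.3]
width: 0.622
```

```bash
python3 - <<'E'
import st
from h import *
goto([.4961,-.2133,.160])
im=bot.read_camera('wrist')[:,:,::-1][200:300,160:340]
cv2.imwrite(f'pics/w7.png',cv2.resize(cv2.convertScaleAbs(im,alpha=1.5,beta=10),None,fx=4,fy=4,interpolation=cv2.INTER_CUBIC))
E
```

```text
[ 0.4977 -0.2137  0.162 ] 9.4 w 0.0531 Ft [ 0.86 -1.9  -4.32] Tt [ 0.167  0.341 -0.02 ] Fz/Tz world 4.31 0.021 yaw y 40.45
tool delta [ 0.0014 -0.0009  0.002 ]
```

View pics/w7.png

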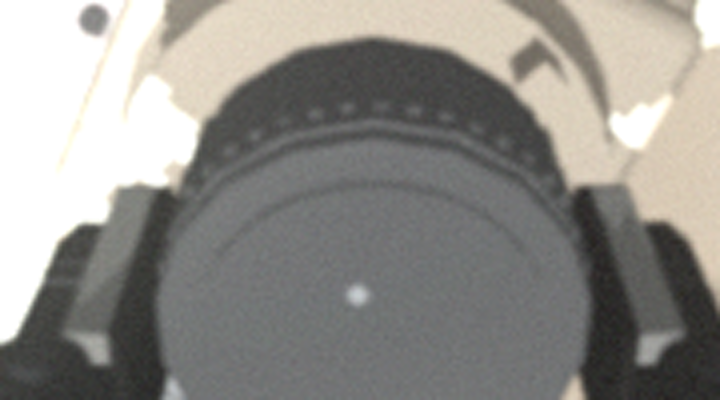

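arm_command --slide '[[0.0007, -0.0005, 0.0005], [0.0005, -0.0004, 0.0003], [0, 0, 0], [0, 0, 0], [0, 0, 0], [0, 0, 0], [0, 0, 0], [0, 0, 0]]' --angular '[[0, 0, -1], [0, 0, -3], [0, 0, -3], [0, 0, -3], [0, 0, -3], [0, 0, -3], [0, 0, -1], [0, 0, 0]]' --hand '[0.05, 0.05, 0.05, 0.05, 0.05, 0.05, 0.05, 0.05]' --squeeze 20

```text
time: 10.25
tool_pos: [0.4978, -0.2135, 0.1619]
tcp_rot: [0.865, 3.012, 0.001]
wrist_force: [-2.4, 0.4, 3.7]
width: 0.625
```

```bash
python3 - <<'E'
import st
from h import *
goto([.4961,-.2133,.160])
E
```

```text
[ 0.4978 -0.2135  0.1619] 10.25 w 0.0534 Ft [ 2.21 -0.89 -3.76] Tt [-0.041  0.371  0.019] Fz/Tz world 3.75 -0.017 yaw y 57.96
tool delta [ 0.0016 -0.0007  0.0019]
```

arm_command --slide '[[0.0005, -0.0003, 0], [0.0005, 0, 0], [0, 0, 0], [0, 0, 0], [0, 0, 0], [0, 0, 0], [0, 0, 0], [0, 0, 0]]' --angular '[[0, 0, -1.5], [0, 0, -1.5], [0, 0, -1.5], [0, 0, -1.5], [0, 0, -1.5], [0, 0, -1.5], [0, 0, -1.5], [0, 0, -1.5]]' --hand '[0.05, 0.05, 0.05, 0.05, 0.05, 0.05, 0.05, 0.05]' --squeeze 20

```text
time: 11.05
tool_pos: [0.497, -0.2137, 0.162]
tcp_rot: [0.521, 3.09, -0.002]
wrist_force: [-1.0, 0.4, 3.8]
width: 0.624
```

```bash
python3 - <<'E'
import st
from h import *
goto([.4961,-.2133,.160])
E
```

```text
[ 0.497  -0.2137  0.162 ] 11.05 w 0.0533 Ft [ 1.07  0.09 -3.78] Tt [0.003 0.242 0.071] Fz/Tz world 3.77 -0.071 yaw y 70.85
tool delta [0.001  0.0001 0.0019]
```

arm_command --slide '[[0.0005, 0, 0], [0, 0, 0], [0, 0, 0], [0, 0, 0], [0, 0, 0], [0, 0, 0], [0, 0, 0], [0, 0, 0]]' --angular '[[0, 0, -0.8], [0, 0, -0.8], [0, 0, -0.8], [0, 0, -0.8], [0, 0, -0.8], [0, 0, -0.8], [0, 0, -0.8], [0, 0, -0.8]]' --hand '[0.05, 0.05, 0.05, 0.05, 0.05, 0.05, 0.05, 0.05]' --squeeze 20

```text
time: 11.85
tool_pos: [0.4968, -0.2141, 0.1619]
tcp_rot: [0.331, 3.115, -0.004]
wrist_force: [0.1, -0.4, 3.3]
width: 0.624
```

```bash
python3 - <<'E'
import st
from h import *
goto([.4961,-.2133,.160])
E
```

```text
[ 0.4968 -0.2141  0.1619] 11.85 w 0.0533 Ft [-0.18 -0.37 -3.31] Tt [0.013 0.154 0.06 ] Fz/Tz world 3.31 -0.06 yaw y 77.86
tool delta [0.0009 0.0006 0.0019]
```

arm_command --slide '[[0.0003, 0.0003, 0], [0, 0, 0], [0, 0, 0], [0, 0, 0], [0, 0, 0], [0, 0, 0], [0, 0, 0], [0, 0, 0]]' --angular '[[0, 0, -0.8], [0, 0, -0.8], [0, 0, -0.8], [0, 0, -0.8], [0, 0, -0.8], [0, 0, -0.8], [0, 0, -0.8], [0, 0, -0.8]]' --hand '[0.05, 0.05, 0.05, 0.05, 0.05, 0.05, 0.05, 0.05]' --squeeze 20

```text
time: 12.65
tool_pos: [0.4968, -0.2141, 0.162]
tcp_rot: [0.141, 3.129, -0.006]
wrist_force: [-0.6, 0.3, 2.7]
width: 0.628
```

```bash
python3 - <<'E'
import st
from h import *
goto([.4961,-.2133,.160])
E
```

```text
[ 0.4968 -0.2141  0.162 ] 12.65 w 0.0536 Ft [ 0.57  0.23 -2.74] Tt [0.013 0.145 0.096] Fz/Tz world 2.74 -0.096 yaw y 84.84
tool delta [0.0008 0.0008 0.002 ]
```

arm_command --slide '[[0.0003, 0, 0], [0, 0, 0], [0, 0, 0], [0, 0, 0], [0, 0, 0], [0, 0, 0], [0, 0, 0], [0, 0, 0]]' --angular '[[0, 0, -0.8], [0, 0, -0.8], [0, 0, -0.8], [0, 0, -0.8], [0, 0, -0.8], [0, 0, -0.8], [0, 0, -0.8], [0, 0, -0.8]]' --hand '[0.05, 0.05, 0.05, 0.05, 0.05, 0.05, 0.05, 0.05]' --squeeze 20

```text
time: 13.45
tool_pos: [0.4967, -0.2141, 0.162]
tcp_rot: [-0.05, 3.131, -0.007]
wrist_force: [0.7, -0.1, 3.6]
width: 0.624
```

```bash
python3 - <<'E'
import st
from h import *
goto([.4961,-.2133,.160])
E
```

```text
[ 0.4967 -0.2141  0.162 ] 13.45 w 0.0533 Ft [-0.69 -0.12 -3.59] Tt [0.033 0.091 0.124] Fz/Tz world 3.6 -0.125 yaw y 91.83
tool delta [0.0006 0.0009 0.002 ]
```

arm_command --slide '[[0, 0, 0], [0, 0, 0], [0, 0, 0], [0, 0, 0], [0, 0, 0], [0, 0, 0], [0, 0, 0], [0, 0, 0]]' --angular '[[0, 0, -0.8], [0, 0, -0.8], [0, 0, -0.8], [0, 0, -0.8], [0, 0, -0.8], [0, 0, -0.8], [0, 0, -0.8], [0, 0, -0.8]]' --hand '[0.05, 0.05, 0.05, 0.05, 0.05, 0.05, 0.05, 0.05]' --squeeze 20

```text
time: 14.25
tool_pos: [0.4968, -0.2137, 0.162]
tcp_rot: [-0.241, 3.123, -0.007]
wrist_force: [-0.2, -0.1, 2.7]
width: 0.626
```

```bash
python3 - <<'E'
import st
from h import *
goto([.4961,-.2133,.160]);print(tool()[2]['q'][5])
E
```

```text
[ 0.4968 -0.2137  0.162 ] 14.25 w 0.0534 Ft [ 0.19 -0.07 -2.75] Tt [-0.097  0.066  0.002] Fz/Tz world 2.75 -0.001 yaw y 98.81
tool delta [0.0006 0.0005 0.002 ]
-2.1782663475457453
```

arm_command --slide '[[0, 0, 0], [0, 0, 0], [0, 0, 0], [0, 0, 0], [0, 0, 0], [0, 0, 0], [0, 0, 0], [0, 0, 0]]' --angular '[[0, 0, -0.8], [0, 0, -0.8], [0, 0, -0.8], [0, 0, -0.8], [0, 0, -0.8], [0, 0, -0.8], [0, 0, -0.8], [0, 0, -0.8]]' --hand '[0.05, 0.05, 0.05, 0.05, 0.05, 0.05, 0.05, 0.05]' --squeeze 20

```text
time: 15.05
tool_pos: [0.4968, -0.2134, 0.162]
tcp_rot: [-0.43, 3.102, -0.007]
wrist_force: [-0.3, -0.2, 3.0]
width: 0.622
```

```bash
python3 - <<'E'
import st
from h import *
goto([.4961,-.2133,.160]);print(tool()[2]['q'][5])
im=bot.read_camera('wrist')[:,:,::-1][200:300,160:340]
cv2.imwrite(f'pics/w8.png',cv2.resize(cv2.convertScaleAbs(im,alpha=1.5,beta=10),None,fx=4,fy=4,interpolation=cv2.INTER_CUBIC))
E
```

```text
[ 0.4968 -0.2134  0.162 ] 15.05 w 0.0531 Ft [ 0.34 -0.1  -2.99] Tt [-0.132 -0.008  0.039] Fz/Tz world 2.98 -0.038 yaw y 105.79
tool delta [0.0006 0.0003 0.002 ]
-2.3001086529319554
```

View pics/w8.png

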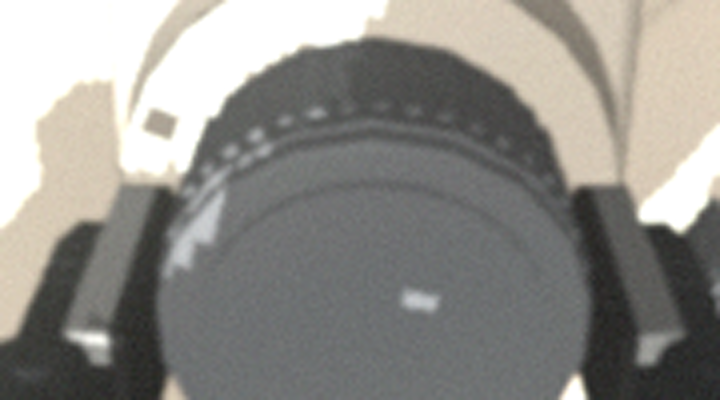

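arm_command --slide '[[0, 0, 0], [0, 0, 0], [0, 0, 0], [0, 0, 0], [0, 0, 0], [0, 0, 0], [0, 0, 0], [0, 0, 0]]' --angular '[[0, 0, -0.5], [0, 0, -0.5], [0, 0, -0.5], [0, 0, -0.5], [0, 0, -0.5], [0, 0, -0.5], [0, 0, -0.5], [0, 0, -0.5]]' --hand '[0.05, 0.05, 0.05, 0.05, 0.05, 0.05, 0.05, 0.05]' --squeeze 20

```text
time: 15.9
tool_pos: [0.4966, -0.2134, 0.162]
tcp_rot: [-0.544, 3.085, -0.006]
wrist_force: [0.4, 0.9, 3.3]
width: 0.623
```

```bash
python3 - <<'E'
import st
from h import *
goto([.4961,-.2133,.160]);print(tool()[2]['q'][5])
E
```

```text
[ 0.4966 -0.2134  0.162 ] 15.9 w 0.0532 Ft [-0.74  0.67 -3.3 ] Tt [-0.047  0.072  0.615] Fz/Tz world 3.3 -0.615 yaw y 110.01
tool delta [0.0004 0.0002 0.002 ]
-2.374511943120906
```

arm_command --slide '[[0, 0, 0], [0, 0, 0], [0, 0, 0], [0, 0, 0], [0, 0, 0], [0, 0, 0], [0, 0, 0], [0, 0, 0]]' --angular '[[0, 0, 0.8], [0, 0, 0.2], [0, 0, 0], [0, 0, 0], [0, 0, 0], [0, 0, 0], [0, 0, 0], [0, 0, 0]]' --hand '[0.05, 0.05, 0.05, 0.05, 0.05, 0.05, 0.05, 0.05]' --squeeze 20

```text
time: 16.7
tool_pos: [0.4966, -0.2135, 0.162]
tcp_rot: [-0.517, 3.089, -0.007]
wrist_force: [-0.8, 0.4, 3.1]
width: 0.62
```

```bash
python3 - <<'E'
import st
from h import *
goto([.4961,-.2133,.160]);print(tool()[2]['q'][5])
E
```

```text
[ 0.4966 -0.2135  0.162 ] 16.7 w 0.053 Ft [ 0.58  0.64 -3.11] Tt [-0.108  0.078  0.249] Fz/Tz world 3.1 -0.249 yaw y 108.98
tool delta [0.0005 0.0003 0.002 ]
-2.356340472734006
```

arm_command --slide '[[0, 0, 0], [0, 0, 0], [0, 0, -0.001], [0, 0, -0.001], [0, 0, -0.001], [0, 0, -0.001], [0, 0, -0.001], [0, 0, -0.001]]' --angular '[[0, 0, 0.5], [0, 0, 0.0], [0, 0, 0], [0, 0, 0], [0, 0, 0], [0, 0, 0], [0, 0, 0], [0, 0, 0]]' --hand '[0.05, 0.05, 0.05, 0.05, 0.05, 0.05, 0.05, 0.05]' --squeeze 20

```text
time: 17.5
tool_pos: [0.4962, -0.2135, 0.1652]
tcp_rot: [-0.504, 3.093, -0.007]
wrist_force: [2.2, -1.2, -3.5]
width: 0.622
```

```bash
python3 - <<'E'
import st
from h import *
goto([.4961,-.2133,.160]);print(tool()[2]['q'][5])
E
```

```text
[ 0.4962 -0.2135  0.1652] 17.5 w 0.0531 Ft [-1.65 -1.82  3.5 ] Tt [ 0.308 -0.281  0.108] Fz/Tz world -3.47 -0.109 yaw y 108.51
tool delta [0.0001 0.0003 0.0052]
-2.347675006587339
```

arm_command --slide '[[0, 0, -0.002], [0, 0, -0.002], [0, 0, -0.002], [0, 0, -0.002], [0, 0, -0.002], [0, 0, -0.002], [0, 0, -0.002], [0, 0, -0.002]]' --angular '[[0, 0, 0], [0, 0, 0.0], [0, 0, 0], [0, 0, 0], [0, 0, 0], [0, 0, 0], [0, 0, 0], [0, 0, 0]]' --hand '[0.05, 0.05, 0.05, 0.05, 0.05, 0.05, 0.05, 0.05]' --squeeze 20

```text
time: 18.3
tool_pos: [0.4944, -0.2128, 0.1827]
tcp_rot: [-0.506, 3.096, -0.004]
wrist_force: [0.3, -0.9, -0.2]
width: 0.617
```

```bash
python3 - <<'E'
import st
from h import *
goto([.4961,-.2133,.160]);print(tool()[2]['q'][5])
im=bot.read_camera('side')[:,:,::-1][100:220,260:380]
cv2.imwrite(f'pics/s9.png',cv2.resize(cv2.convertScaleAbs(im,alpha=1.3,beta=10),None,fx=5,fy=5,interpolation=cv2.INTER_CUBIC))
E
```

```text
[ 0.4944 -0.2128  0.1827] 18.3 w 0.0527 Ft [-0.03 -0.91  0.24] Tt [-0.002  0.022 -0.031] Fz/Tz world -0.24 0.031 yaw y 108.56
tool delta [-0.0014 -0.0009  0.0227]
-2.3483628651278856
```

View pics/s9.png

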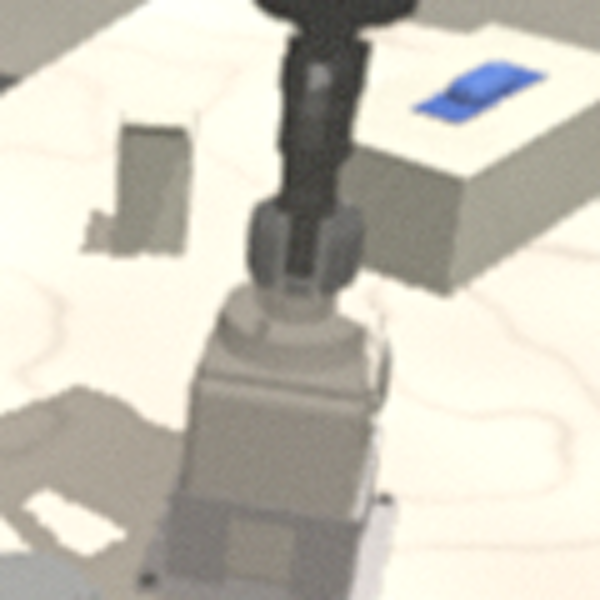

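arm_command --slide '[[-0.0005, -0.0003, -0.004], [0, 0, -0.006], [0, 0, -0.01], [0, 0, -0.015], [0, 0, -0.02], [0, 0, -0.02], [0, 0, -0.02], [0, 0, -0.02]]' --angular '[[0, 0, 0], [0, 0, 0.0], [0, 0, 0], [0, 0, 0], [0, 0, 0], [0, 0, 0], [0, 0, 0], [0, 0, 0]]' --hand '[0.05, 0.05, 0.05, 0.05, 0.05, 0.05, 0.05, 0.05]' --squeeze 20

```text
time: 19.15
tool_pos: [0.4933, -0.2121, 0.3053]
tcp_rot: [-0.506, 3.098, -0.001]
wrist_force: [0.1, 0.3, -0.1]
width: 0.623
```

```bash
python3 - <<'E'
import st
from h import *
pts=[ray('top',u,v,.018)[:2] for u,v in [(107,162),(178,166),(167,259),(95,254)]]
m=np.mean(pts,0);print('tray',m, [np.linalg.norm(pts[i]-pts[(i+1)%4]).round(3) for i in range(4)])
goto([m[0],m[1],.3])
im=bot.read_camera('side')[:,:,::-1]
cv2.imwrite(f'pics/s10.png',im)
E
```

```text
[ 0.4933 -0.2121  0.3053] 19.15 w 0.0532 Ft [-0.16  0.3   0.14] Tt [-0.025 -0.05  -0.021] Fz/Tz world -0.14 0.021 yaw y 108.57
tray [0.56478249 0.22865598] [np.float64(0.169), np.float64(0.218), np.float64(0.167), np.float64(0.216)]
tool delta [-0.2081  0.395   0.0054]
```

View pics/s10.png

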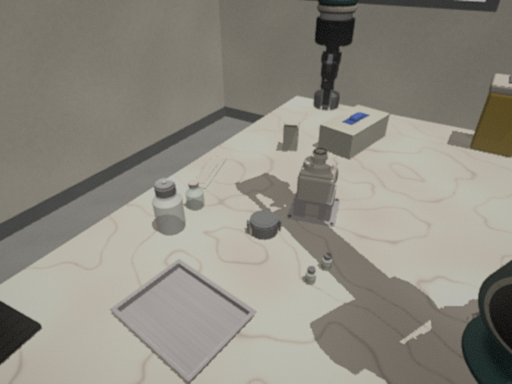

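arm_command --slide '[[-0.008, 0.015, 0], [-0.0165, 0.031, 0], [-0.0165, 0.031, 0], [-0.0165, 0.031, 0], [-0.0165, 0.031, 0], [-0.0165, 0.031, 0], [-0.0165, 0.031, 0], [-0.0165, 0.031, 0]]' --angular '[[0, 0, 0], [0, 0, 0.0], [0, 0, 0], [0, 0, 0], [0, 0, 0], [0, 0, 0], [0, 0, 0], [0, 0, 0]]' --hand '[0.05, 0.05, 0.05, 0.05, 0.05, 0.05, 0.05, 0.05]' --squeeze 20

```text
time: 20.0
tool_pos: [0.5422, 0.0497, 0.3183]
tcp_rot: [-0.489, 3.081, -0.02]
wrist_force: [0.5, 0.4, -0.1]
width: 0.622
```

arm_command --slide '[[-0.0165, 0.031, 0], [-0.0165, 0.031, 0], [-0.0165, 0.031, 0], [-0.0165, 0.031, 0], [-0.008, 0.015, 0], [0, 0, 0], [0, 0, 0], [0, 0, 0]]' --angular '[[0, 0, 0], [0, 0, 0.0], [0, 0, 0], [0, 0, 0], [0, 0, 0], [0, 0, 0], [0, 0, 0], [0, 0, 0]]' --hand '[0.05, 0.05, 0.05, 0.05, 0.05, 0.05, 0.05, 0.05]' --squeeze 20

```text
time: 20.8
tool_pos: [0.57, 0.2145, 0.3209]
tcp_rot: [-0.497, 3.076, -0.021]
wrist_force: [-0.9, 0.3, -0.8]
width: 0.621
```

```bash
python3 - <<'E'
import st
from h import *
x,R,s=tool()
goto([.565,.229,.06],np.arctan2(R[1,0],R[0,0]))
c=bot.get_calibration('wrist');im=bot.read_camera('wrist')[:,:,::-1]
cv2.imwrite('pics/w11.png',im)
for p in [(.6796,.2998),(.6654,.1318),(.4492,.1584),(.4649,.3247)]: print(proj('wrist',[*p,.018],c).round())
E
```

```text
[0.57   0.2145 0.3209] 20.8 w 0.053 Ft [0.78 0.61 0.79] Tt [ 0.007 -0.02  -0.077] Fz/Tz world -0.81 0.077 yaw y 108.34
tool delta [0.0063 0.0198 0.2606] [-0.99  1.35 -0.01]
[284. 230.]
[187. 191.]
[245.  61.]
[349. 110.]
```

View pics/w11.png

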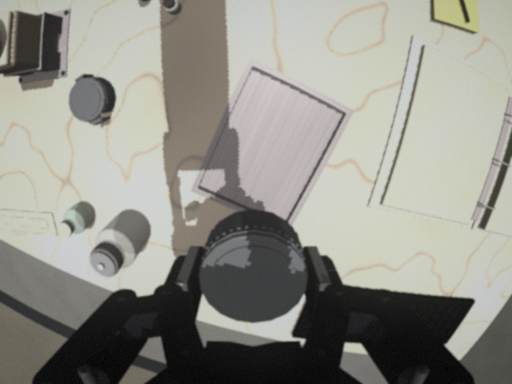

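arm_command --slide '[[0.003, 0.01, 0.01], [0.003, 0.01, 0.03], [0, 0, 0.04], [0, 0, 0.04], [0, 0, 0.04], [0, 0, 0.03], [0, 0, 0.01], [0, 0, 0]]' --angular '[[-0.5, 0.7, 0], [-0.5, 0.6, 0.0], [0, 0, 0], [0, 0, 0], [0, 0, 0], [0, 0, 0], [0, 0, 0], [0, 0, 0]]' --hand '[0.05, 0.05, 0.05, 0.05, 0.05, 0.05, 0.05, 0.05]' --squeeze 20

```text
time: 21.65
tool_pos: [0.557, 0.2273, 0.1139]
tcp_rot: [0.483, -3.104, -0.005]
wrist_force: [0.3, -0.4, 0.4]
width: 0.625
```

```bash
python3 - <<'E'
import st
from h import *
x,R,s=tool()
goto([.565,.229,.03],np.arctan2(R[1,0],R[0,0]))
E
```

```text
[0.557  0.2273 0.1139] 21.65 w 0.0533 Ft [-0.21 -0.44 -0.35] Tt [ 0.019  0.039 -0.023] Fz/Tz world 0.35 0.023 yaw y 107.69
tool delta [-0.0081 -0.0011  0.0839] [0.19 0.02 0.  ]
```

arm_command --slide '[[-0.004, 0, 0.01], [-0.004, -0.001, 0.015], [0, 0, 0.02], [0, 0, 0.02], [0, 0, 0.01], [0, 0, 0.005], [0, 0, 0], [0, 0, 0]]' --angular '[[0.2, 0, 0], [0, 0, 0.0], [0, 0, 0], [0, 0, 0], [0, 0, 0], [0, 0, 0], [0, 0, 0], [0, 0, 0]]' --hand '[0.05, 0.05, 0.05, 0.05, 0.05, 0.05, 0.05, 0.05]' --squeeze 20

```text
time: 22.45
tool_pos: [0.5755, 0.2319, 0.0385]
tcp_rot: [-0.478, 3.086, 0.005]
wrist_force: [0.5, -0.5, 0.3]
width: 0.624
```

```bash
python3 - <<'E'
import st
from h import *
x,R,s=tool()
goto([.565,.229,.017],np.arctan2(R[1,0],R[0,0]))
im=bot.read_camera('side')[:,:,::-1][240:384,90:280]
cv2.imwrite(f'pics/s12.png',cv2.resize(im,None,fx=4,fy=4,interpolation=cv2.INTER_CUBIC))
E
```

```text
[0.5755 0.2319 0.0385] 22.45 w 0.0533 Ft [-0.3  -0.58 -0.32] Tt [-0.03  -0.022 -0.022] Fz/Tz world 0.32 0.023 yaw y 107.62
tool delta [0.0113 0.0004 0.0213] [0.02 1.07 0.  ]
```

View pics/s12.png

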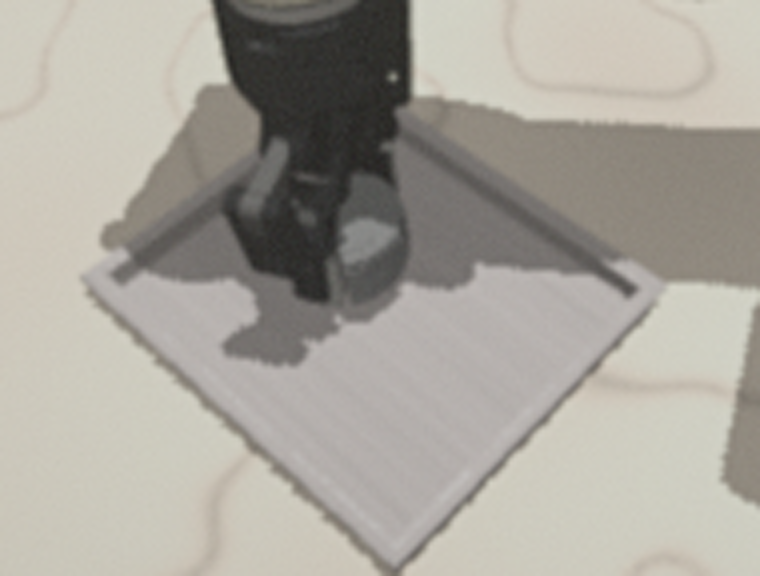

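arm_command --slide '[[0, 0, 0], [0, 0, 0.004], [0, 0, 0.004], [0, 0, 0.003], [0, 0, 0.002], [0, 0, 0.001], [0, 0, 0], [0, 0, 0]]' --angular '[[0, 1, 0], [0, 0, 0.0], [0, 0, 0], [0, 0, 0], [0, 0, 0], [0, 0, 0], [0, 0, 0], [0, 0, 0]]' --hand '[0.05, 0.05, 0.05, 0.05, 0.05, 0.05, 0.05, 0.05]' --squeeze 20

```text
time: 23.3
tool_pos: [0.577, 0.2325, 0.0257]
tcp_rot: [-0.481, 3.101, 0.002]
wrist_force: [-0.6, -0.0, 0.2]
width: 0.624
```

```bash
python3 - <<'E'
import st
from h import *
x,R,s=tool()
goto([.57,.229,.017],np.arctan2(R[1,0],R[0,0]))
E
```

```text
[0.577  0.2325 0.0257] 23.3 w 0.0533 Ft [ 0.56  0.14 -0.2 ] Tt [-0.089 -0.002 -0.008] Fz/Tz world 0.2 0.008 yaw y 107.63
tool delta [ 0.0078 -0.0012  0.0087] [0.03 0.21 0.  ]
```

arm_command --slide '[[0, 0, 0.001], [0, 0, 0.001], [0, 0, 0.001], [0, 0, 0.001], [0, 0, 0.001], [0, 0, 0.001], [0, 0, 0.001], [0, 0, 0]]' --angular '[[0, 0.2, 0], [0, 0, 0.0], [0, 0, 0], [0, 0, 0], [0, 0, 0], [0, 0, 0], [0, 0, 0], [0, 0, 0]]' --hand '[0.05, 0.05, 0.05, 0.05, 0.05, 0.05, 0.05, 0.05]' --squeeze 20

```text
time: 24.1
tool_pos: [0.5772, 0.2326, 0.0184]
tcp_rot: [-0.481, 3.104, 0.001]
wrist_force: [0.1, -0.1, -0.4]
width: 0.623
```

```bash
python3 - <<'E'
import st
from h import *
x,R,s=tool()
goto([.57,.229,.017],np.arctan2(R[1,0],R[0,0]))
im=bot.read_camera('side')[:,:,::-1][260:330,130:220]
cv2.imwrite(f'pics/s13.png',cv2.resize(im,None,fx=8,fy=8,interpolation=cv2.INTER_CUBIC))
E
```

```text
[0.5772 0.2326 0.0184] 24.1 w 0.0532 Ft [-0.05 -0.16  0.42] Tt [0.019 0.043 0.008] Fz/Tz world -0.42 -0.008 yaw y 107.63
tool delta [ 0.0079 -0.0012  0.0014] [0.04 0.02 0.  ]
```

View pics/s13.png

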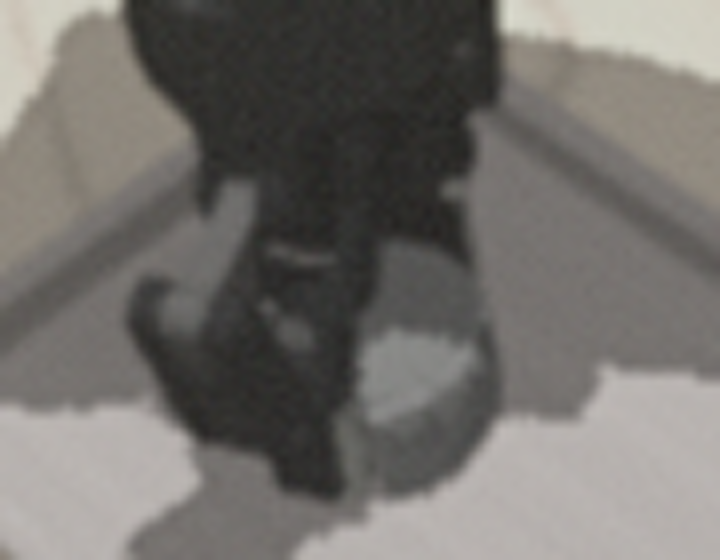

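Not in contact yet; continue in small steps until the force rises.

arm_command --slide '[[0, 0, 0.0005], [0, 0, 0.0005], [0, 0, 0.0005], [0, 0, 0.0005], [0, 0, 0.0005], [0, 0, 0], [0, 0, 0], [0, 0, 0]]' --angular '[[0, 0, 0], [0, 0, 0.0], [0, 0, 0], [0, 0, 0], [0, 0, 0], [0, 0, 0], [0, 0, 0], [0, 0, 0]]' --hand '[0.05, 0.05, 0.05, 0.05, 0.05, 0.05, 0.05, 0.05]' --squeeze 20

```text
time: 24.95
tool_pos: [0.5777, 0.2328, 0.017]
tcp_rot: [-0.481, 3.103, 0.001]
wrist_force: [-1.0, -0.9, 1.2]
width: 0.623
```

```bash
python3 st.py
```

```text
[0.5777 0.2328 0.017 ] 24.95 w 0.0532 Ft [ 1.23 -0.56 -1.16] Tt [ 0.062  0.203 -0.013] Fz/Tz world 1.16 0.013 yaw y 107.63
```

arm_command --slide '[[0, 0, 0.0005], [0, 0, 0.0005], [0, 0, 0.0005], [0, 0, 0.0005], [0, 0, 0.0005], [0, 0, 0.0005], [0, 0, 0], [0, 0, 0]]' --angular '[[0, 0, 0], [0, 0, 0.0], [0, 0, 0], [0, 0, 0], [0, 0, 0], [0, 0, 0], [0, 0, 0], [0, 0, 0]]' --hand '[0.05, 0.05, 0.05, 0.05, 0.05, 0.05, 0.05, 0.05]' --squeeze 20

```text
time: 25.75
tool_pos: [0.5777, 0.2328, 0.017]
tcp_rot: [-0.482, 3.104, 0.001]
wrist_force: [-0.0, 0.4, 1.8]
width: 0.622
```

```bash
python3 st.py
```

```text
[0.5777 0.2328 0.017 ] 25.75 w 0.0531 Ft [-0.09  0.37 -1.78] Tt [0.023 0.176 0.004] Fz/Tz world 1.79 -0.004 yaw y 107.64
```

arm_command --slide '[[0, 0, 0], [0, 0, 0], [0, 0, 0], [0, 0, 0], [0, 0, 0], [0, 0, 0], [0, 0, 0], [0, 0, 0]]' --angular '[[0, 0, 0], [0, 0, 0.0], [0, 0, 0], [0, 0, 0], [0, 0, 0], [0, 0, 0], [0, 0, 0], [0, 0, 0]]' --hand '[0.055, 0.058, 0.061, 0.064, 0.068, 0.074, 0.08, 0.0854]' --squeeze 20

```text
time: 26.55
tool_pos: [0.5777, 0.2328, 0.0157]
tcp_rot: [-0.482, 3.104, 0.001]
wrist_force: [0.0, 0.4, -0.8]
width: 1.001
```

```bash
python3 - <<'E'
import st
from h import *
im=bot.read_camera('wrist')[:,:,::-1]
cv2.imwrite('pics/w14.png',im)
E
```

```text
[0.5777 0.2328 0.0157] 26.55 w 0.0855 Ft [-0.15  0.37  0.81] Tt [-0.014 -0.024  0.001] Fz/Tz world -0.81 -0.001 yaw y 107.64
```

View pics/w14.png

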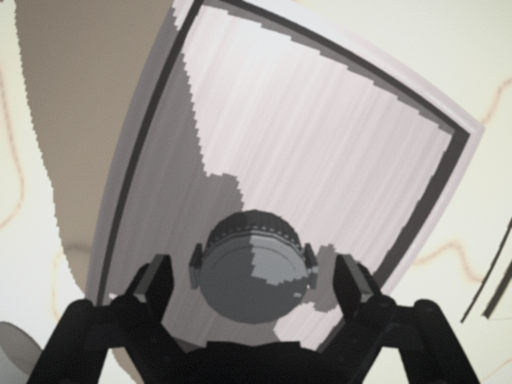

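The cap is free, tabs sprung out, and centred between the open fingers with a clear gap on each side. I'll rise straight up.

arm_command --slide '[[0, 0, -0.005], [0, 0, -0.01], [0, 0, -0.02], [0, 0, -0.03], [0, 0, -0.03], [0, 0, -0.03], [0, 0, -0.02], [0, 0, 0]]' --angular '[[0, 0, 0], [0, 0, 0.0], [0, 0, 0], [0, 0, 0], [0, 0, 0], [0, 0, 0], [0, 0, 0], [0, 0, 0]]' --hand '[0.0854, 0.0854, 0.0854, 0.0854, 0.0854, 0.0854, 0.0854, 0.0854]'

```text
time: 27.4
tool_pos: [0.5777, 0.2327, 0.1709]
tcp_rot: [-0.481, 3.102, 0.001]
wrist_force: [0.1, -0.2, 0.8]
width: 0.994
```

```bash
python3 - <<'E'
import st
from h import *
cv2.imwrite('pics/s15.png',bot.read_camera('side')[:,:,::-1])
cv2.imwrite('pics/w15.png',bot.read_camera('wrist')[:,:,::-1])
E
```

```text
[0.5777 0.2327 0.1709] 27.4 w 0.0849 Ft [-0.06 -0.27 -0.83] Tt [0.045 0.008 0.027] Fz/Tz world 0.83 -0.027 yaw y 107.64
```

View pics/s15.png

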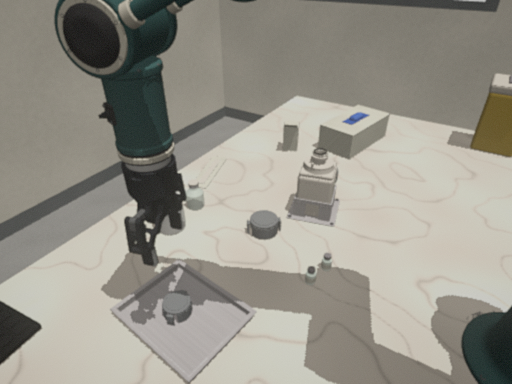

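View pics/w15.png

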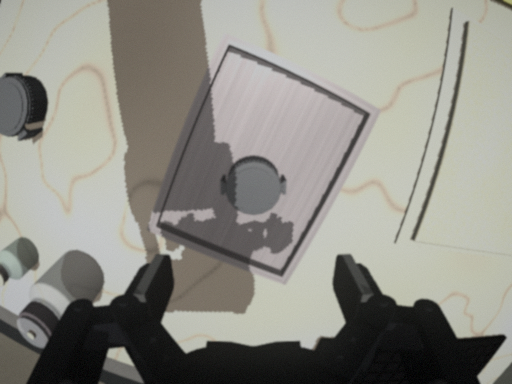

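```bash
python3 -c "
from workcell import bot
print(bot.finish_job())"
```

```text
the job is handed in; nothing more can be done
None
```

The cap is off the square refill bottle and standing top upwards in the steel tray, let go of. I handed the job in at about 27.5 s of the 72 s allowed.

- **Squeeze:** I closed on both tabs at the 20 N grip setting. The opening stopped at 53 mm, which means both tabs were fully in. The sideways force was under 1 N when they went in, so the grip was centred.
- **Turn:** I turned the cap anticlockwise and met the open stop after about 82 degrees.
- **Strain at the stop:** the torque read 0.62 N m on that last step. That is above the 0.3 N m needed and close to the 0.7 N m limit. I backed off at once, to 0.25 and then about 0.1 N m, before lifting.
- **Lift:** the cap came off straight, with about 3.5 N of pull at the start and almost none after.
- **Placing:** I lowered it until the tray floor pushed back with about 1.8 N, opened the fingers and rose clear.
- **Last checks:** the side and wrist pictures after release show the cap upright inside the rim with its tabs sprung out. The gripper was well above it and touching nothing. The vials and medicine bottle look unmoved. The arm hides the pump bottle in the side view. It shows standing at the edge of the wrist view, and the fingers never came near it.
- **Drift and tray size:** the measured tool position drifted by 1–2 mm between small moves, and by up to about 10 mm in x while lowering to the tray. I corrected the small drifts while gripping and left the tray one, as it was well inside the rim. My tray measurement came out 7–9 mm too large, which did not affect the placing.

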